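# Wedge the leaning hob level

## Task

The portable hob has lost its near right foot and leans, so oil would run to one side of the pan. Take the thicker of the two wooden wedges and push its thin end gently under the hob's front edge, beside the lost foot, until the hob sits level and firmly on the wedge and its three feet; then let go. Raise the hob with the wedge alone, do not shove it about or spill the pan, and leave everything else where it is.

Things in the scene. Friction and masses are not known exactly. Their poses are not given: they have to be found in the camera images.
- hob: portable hob: flat black box 250 (x) x 290 (y) x 38 mm, 1.6 kg +-12 %. Origin: centre of its flat underside; x points to its back, away from the robot, y to its left, z up out of the glass top; the front edge, with touch keys, is at x = -125 mm. Heavier on the right, it leans on the stump of the lost near right foot, tilted 0.03 to 0.08 rad. The underside is empty between the feet
- hob_gap (a point): the point of the hob's lower front edge under which the wedge belongs: (-125, -70, 0) mm in the hob's frame, axes as the hob's. About 5 mm of air is under it at the start. Once the wedge lifts the edge, the push needed stays low, about 1 to 4 N, until the hob is level; the thin end is then some 45 to 85 mm past the edge
- hob_stump (a point): lower end of the stump of the lost near right foot: 16 mm diameter, 5 mm long, at (-95, -115, -5) mm in the hob's frame. The wedge must pass to its left
- hob_foot (a point): point of the underside over the far left foot, (95, 115, 0) mm in the hob's frame. This foot hangs in the air at first and comes down when the hob is level: within 6 to 9 mm of wedge travel the push then rises to 12 to 22 N and stays there, and the hob sits firmly. Some 10 mm of travel farther it leans the other way. The rubber feet grip: such pushes do not shift the hob
- hob_ring (a point): centre of the hob's ring on the glass, (18, 0, 38) mm in the hob's frame. Below the hob, three rubber screw feet stand at (95, 115), (95, -115) and (-95, 115) mm, screwed out alike to 10 to 16 mm below the underside: this height differs each time and is not measured
- wedge: the thicker wooden wedge, 130 mm long (x), 40 mm wide (y), flat below; its top slopes evenly from 24 mm height at the thick end (x = -65 mm) to 2 mm at the thin end (x = +65 mm): it lifts 1 mm for every 6 mm it is pushed. Origin: centre of its underside, z up. 60 g. It lies flat on the worktop, and under load it stays where it was pushed
- wedge_nose (a point): middle of the lower edge of the thick wedge's thin end, at (65, 0, 0) mm in its frame
- shim: the thinner wooden wedge, 110 x 30 mm, 2 to 8 mm high: too thin for this. Origin: centre of its underside, thin end to +x. It and the thick wedge may lie in either place
- pan: low round steel pan, 200 mm wide over the rim and 52 mm high, with two loop handles (252 mm over them), standing on the hob's ring. Origin: centre of its bottom
- jar: spice jar with a green cap, 46 mm wide, 106 mm high, a bystander in front of the oven. Origin: centre of its bottom
- tin: food tin, 75 mm wide, 58 mm high, a bystander left of the work. Origin: centre of its bottom
There are look-alikes about, which are no part of the job. Of the things that look like the wedge, the larger one is meant.

How it is judged:
On the way:
1. the thick wedge's thin end is under the hob's front edge, right of the middle (x of wedge_nose in the frame of hob above -0.12 m and y of wedge_nose in the frame of hob between -0.125 and -0.03 m and height (world z) of wedge_nose below 0.01 m), for 0.2 s.
At the end, for the whole second after the job is handed in: The hob is level within 0.009 rad and bears on the wedge with over 4.5 N (far left foot down again); the wedge lies flat, its thin end at least 25 mm in under the front edge, right of the hob's middle; the pan is within 30 mm of the ring's centre; all at rest and let go (angle between hob's own z axis and vertical below 0.009 rad and contact force between wedge and hob above 4.5 N and x of wedge_nose in the frame of hob above -0.1 m and y of wedge_nose in the frame of hob between -0.125 and -0.03 m and angle between wedge's own z axis and vertical below 0.03 rad and horizontal distance between pan and hob_ring below 0.03 m and linear speed of each of hob, wedge below 0.01 m/s); the robot touches nothing.
It fails at once if the wedge is rammed against the hob (over 30 N) (contact force between wedge and hob above 30 N).
It fails at once if the hob is lifted or pushed by the robot itself (over 5 N) (contact force between any of the fingers, the arm and hob above 5 N).
It fails at once if the hob is shoved more than 20 mm from its place (distance of hob from where it was at the start of the episode above 0.02 m).
It fails at once if the pan slides more than 40 mm off the ring's centre or tips (horizontal distance between pan and hob_ring above 0.04 m or angle between pan's own z axis and vertical above 0.25 rad).
It fails at once if the thin wedge, jar or tin is moved more than 30 mm (distance of any of shim, jar, tin from where it was at the start of the episode above 0.03 m).
It also fails if it takes over 67 s, if anything falls off the work surface, if the arm or the gripper's body presses on something with over 40 N, if the wrist force passes 120 N, or if a joint passes its speed limit or range.

## Robot

A 6-joint arm with a two-finger parallel gripper is mounted at the origin on a cart in front of the work surface, level with it; the furniture and walls round the work are solid. World frame = base frame: x ahead of the robot, y to its left, z up, the work surface at z = 0. Lengths are in m, angles in rad, forces in N, time in s.
With the tool pointing down it reaches from about 0.375 to 0.925 m from the base axis. Payload 5.7 kg.
Tool frame: the origin (TCP) lies midway between the tips of the shut fingers; the grasp point (between the pads) lies 19 mm behind it; z points along the fingers, y is the line along which they close (so a half turn about z gives the same grasp; the last joint's range is limited). The gripper opens to 88 mm and grips with 3 to 60 N. Pads are 20 mm wide; open, the fingers measure 115 mm over their backs; the gripper's body (75 mm by 178 mm) begins 61 mm behind the grasp point.
Start: joints at [-1.446, 0.359, 1.51, -0, 1.272, -0.115], TCP at [0.142, -0.583, 0.223] pointing down, gripper open.
Joint ranges: [-2.97, 2.97], [-1.01, 2.36], [0.21, 2.38], [-0.96, 4.11], [0.2, 2.71], [-2.98, 2.98]. Speed limits (rad/s): [2.39, 2.39, 3.14, 3.14, 3.14, 3.14].

## Interface

Orientations are given as a unit quaternion [w, x, y, z].
In Python, from station import bot gives the robot as it stands. The module is installed in compiled form; this text tells all that it offers. Calls block until the motion is done:
- bot.movep(position, orientation): joint-space move of the TCP to a pose.
- bot.move_linear(position, attitude=None, max_speed=0.15): straight line of the TCP; attitude=None keeps the orientation; max_speed is the mean speed in m/s.
- bot.goto_joints(angles): joint-space move.
- bot.move_gripper(opening, grasp_force=None): finger opening in m; grasp_force is the grip in N (None keeps the last); returns when the fingers have stopped.
- bot.sleep(seconds).
- bot.ik(position, orientation): joint angles nearest the present ones, or None.
- bot.get_image(name): name is "scene" or "top" or "wrist"; returns the picture (384x512x3 uint8, red, green, blue); there is no depth.
- bot.get_calibration(name): a dict with "fov_y" (degrees; the focal length in pixels is half the picture's height over the tangent of half this angle, whatever the lens; pixels are square), "cx", "cy" (the principal point, pixels), "dist" ([k1, k2, p1, p2, k3] as OpenCV has them; the pictures are not rectified), "R" (3x3) and "t" (3): a world point X has camera coordinates R X + t. Camera axes: x right, y down, z forward; pixel columns grow to the right and rows downward; lengths in m; the calibration is good to about 2 mm. A picture is of the moment at which its call begins: read the wrist's pose just before it. get_calibration takes no time and is no camera call; for the wrist camera it gives the pose at the moment of the call.
A pose or a line that the arm cannot do raises bot.PlanningError and nothing moves.
- bot.job_done(): hands the job in; it is judged then, once.
Readings, each from a call of its own:
- bot.current_clock(): time.
- bot.current_joint_pos(): joint angles.
- bot.current_joint_vel(): joint speeds.
- bot.current_joint_efforts(): joint torques, N m.
- bot.current_eef_pos(): TCP position.
- bot.current_orientation(): TCP orientation.
- bot.current_ft_force(): force on the tool from outside, world axes, zero at the start.
- bot.current_wrist_torque(): the same for the moment, N m.
- bot.current_gripper_width(): finger opening in m.
- bot.current_finger_force(): force on a finger pad.
Only numpy, scipy, OpenCV 4.12 (cv2) and the standard library are available. Lean on these libraries where they do the work, as an engineer would, in place of code of your own. Each camera call takes 0.05 s, during which the arm holds its last target. There are 200 camera calls.

## Working session

There is one attempt and no reset: what is moved stays moved. The work goes in short steps, each a Python script; the robot and the scene stay as the last script left them, time stands still between calls to the robot, and variables do not carry over. Pictures are saved under pics/ and viewed, at most 10 in all, crops included, and the job is handed in when it is done.

```bash
mkdir -p pics
python3 - <<'E'
from station import bot
import cv2,numpy as np
for n in ("scene","top"):
    im=bot.get_image(n); cv2.imwrite(f"pics/{n}0.png",im[:,:,::-1])
    c=bot.get_calibration(n); print(n,{k:np.round(v,4).tolist() for k,v in c.items()})
print(bot.current_clock(),bot.current_orientation())
E
```

```text
scene {'fov_y': 47.7543, 'cx': 263.0104, 'cy': 194.4726, 'dist': [0.0292, 0.0, 0.0, 0.0, 0.0], 'R': [[0.9916, 0.1274, 0.0225], [0.104, -0.6819, -0.724], [-0.0769, 0.7202, -0.6895]], 't': [-0.5002, 0.0584, 1.3185]}
top {'fov_y': 44.5768, 'cx': 254.4254, 'cy': 194.7765, 'dist': [-0.1048, 0.0, 0.0, 0.0, 0.0], 'R': [[-0.0281, -0.9996, -0.0034], [-0.9983, 0.0283, -0.0512], [0.0513, 0.0019, -0.9987]], 't': [0.1261, 0.4848, 1.3995]}
0.1 [-8.05980681e-04  9.92820924e-01  1.19607538e-01 -1.82351149e-05]
```

View pics/scene0.png

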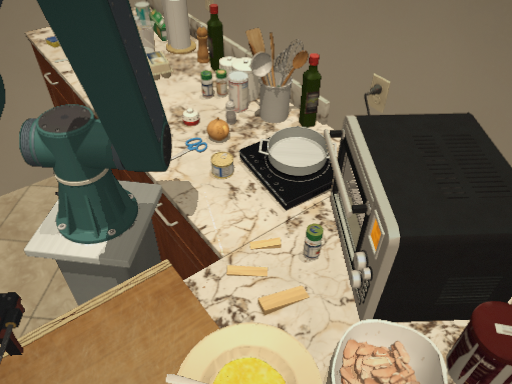

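View pics/top0.png

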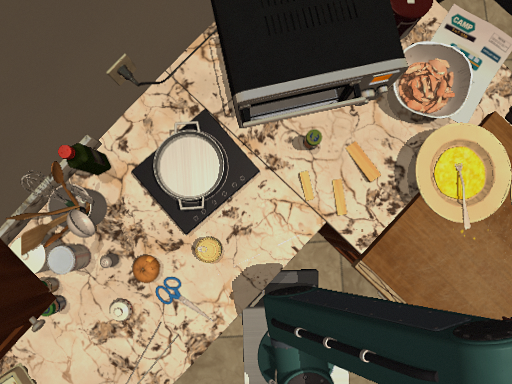

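Top view: hob corners are near (205,110), (259,172), (188,232) and (133,172), with its front edge facing lower right. There are three wooden pieces near (306,185), (339,197) and (362,162). I'll zoom in on these next.

```bash
cat > h.py <<'E'
from station import bot
import cv2,numpy as np
def cal(n):
    c=bot.get_calibration(n); f=192/np.tan(np.radians(c["fov_y"]/2))
    return np.array([[f,0,c["cx"]],[0,f,c["cy"]],[0,0,1]]),np.array(c["dist"],float),np.array(c["R"]),np.array(c["t"])
def ray(px,c):
    K,d,R,t=c; u=cv2.undistortPoints(np.array(px,float).reshape(-1,1,2),K,d).reshape(-1,2)
    D=np.c_[u,np.ones(len(u))]@R; return -R.T@t,D
def onz(px,z,c):
    o,D=ray(px,c); return o+D*((z-o[2])/D[:,2])[:,None]
def proj(X,c):
    K,d,R,t=c; return cv2.projectPoints(np.array(X,float).reshape(-1,1,3),cv2.Rodrigues(R)[0],t,K,d)[0].reshape(-1,2)
E
python3 - <<'E'
from h import *
im=cv2.imread("pics/top0.png"); s=cv2.imread("pics/scene0.png")
a=cv2.resize(im[135:225,290:390],None,fx=4,fy=4,interpolation=cv2.INTER_CUBIC)
b=cv2.resize(s[230:320,220:320],None,fx=4,fy=4,interpolation=cv2.INTER_CUBIC)
cv2.imwrite("pics/w1.png",np.hstack([a,b]))
for n,i,box in(("top",im,(290,135,390,225)),("scene",s,(220,230,320,320))):
    c=cal(n); hsv=cv2.cvtColor(i,cv2.COLOR_BGR2HSV); m=cv2.inRange(hsv,(12,85,120),(28,255,255))
    k=np.zeros_like(m); k[box[1]:box[3],box[0]:box[2]]=255; m&=k
    m=cv2.morphologyEx(m,cv2.MORPH_OPEN,np.ones((3,3)))
    for q in cv2.findContours(m,0,2)[0]:
        if cv2.contourArea(q)<80: continue
        r=cv2.minAreaRect(q); p=cv2.boxPoints(r)
        print(n,np.round(r[0],1),cv2.contourArea(q)); print(np.round(np.c_[p,onz(p,0.008,c)[:,:2]],3).tolist())
c=cal("top")
print(onz([(205,110),(259,172),(188,232),(133,172)],.045,c).round(3))
E
```

```text
top [304.6 199.1] 475.0
[[279.942, 181.295, 0.527, 0.034], [306.967, 168.771, 0.563, -0.049], [329.289, 216.939, 0.415, -0.112], [302.263, 229.463, 0.38, -0.029]]
top [343.9 191.3] 446.5
[[329.705, 170.584, 0.556, -0.118], [351.197, 167.277, 0.564, -0.185], [358.087, 212.064, 0.427, -0.2], [336.595, 215.37, 0.419, -0.134]]
top [363.4 160.8] 562.5
[[343.171, 146.996, 0.627, -0.163], [354.793, 137.902, 0.654, -0.2], [383.555, 174.653, 0.539, -0.284], [371.933, 183.748, 0.512, -0.246]]
scene [283.2 299.9] 737.5
[[256.469, 297.556, 0.517, -0.23], [304.889, 283.938, 0.637, -0.17], [310.012, 302.153, 0.653, -0.224], [261.592, 315.771, 0.537, -0.279]]
scene [246.9 270.5] 350.5
[[226.728, 274.961, 0.429, -0.172], [227.036, 264.819, 0.423, -0.139], [267.12, 266.034, 0.532, -0.127], [266.813, 276.176, 0.535, -0.16]]
scene [265.  243.6] 238.0
[[249.238, 240.376, 0.47, -0.044], [279.832, 237.317, 0.556, -0.02], [280.792, 246.921, 0.562, -0.055], [250.198, 249.98, 0.478, -0.079]]
[[0.744 0.253 0.045]
 [0.553 0.097 0.045]
 [0.382 0.311 0.045]
 [0.565 0.472 0.045]]
```

View pics/w1.png

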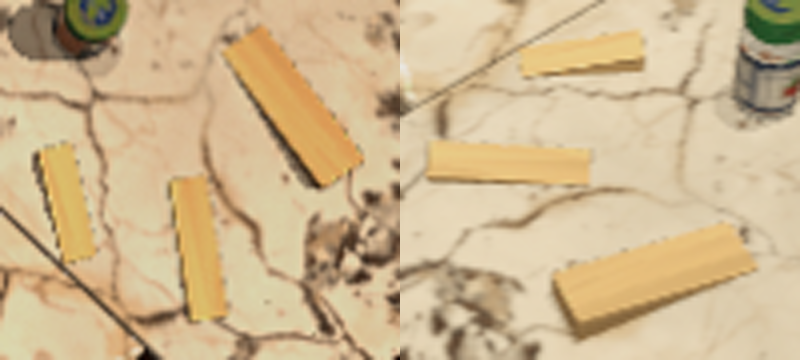

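Crops: the large wedge is at top (363,161). Its thick end is at (378,179), towards the lower right, and its thin end is at (349,142). It heads about 36°, nearly parallel to the hob's x axis at about 39°. I'll check closer with the wrist camera.

```bash
cat >> h.py <<'E'
def q(th): return [0,np.cos(th/2),np.sin(th/2),0]
E
python3 - <<'E'
from h import *
import pickle
th=np.radians(38)
out={}
for n,p in(("wa",(0.56,-0.235,0.28)),("wb",(0.44,0.09,0.28))):
    bot.movep(p,q(th)); bot.sleep(.3)
    out[n]=cal("wrist"); cv2.imwrite(f"pics/{n}.png",bot.get_image("wrist")[:,:,::-1])
    K,d,R,t=out[n]; print(n,(-R.T@t).round(3),R[2].round(3),K[0,0],d,bot.current_eef_pos())
pickle.dump(out,open("w.pkl","wb")); print(bot.current_clock(),bot.current_ft_force())
E
```

```text
wa [ 0.625 -0.183  0.441] [-0.239 -0.188 -0.953] 295.3479042757864 [0.02130028 0.         0.         0.         0.        ] [ 0.55981017 -0.23539142  0.27992601]
wb [0.506 0.142 0.441] [-0.239 -0.188 -0.953] 295.3479042757864 [0.02130028 0.         0.         0.         0.        ] [0.44028617 0.08958534 0.27988114]
4.0833 [-0.13728215 -0.55263105 -0.18783637]
```

View pics/wa.png

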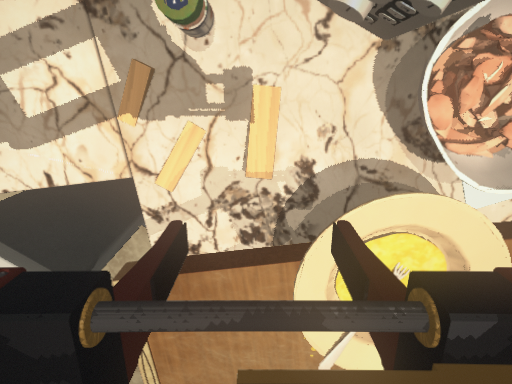

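View pics/wb.png

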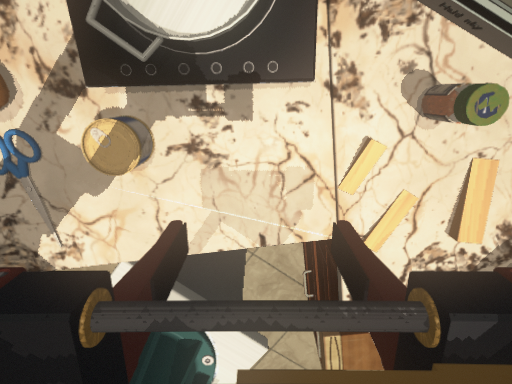

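wa: the thick wedge spans (246..273,178) at the thick end to (254..280,86) at the thin end. wb: the hob's front edge runs from (85,86) to (315,80), and its right edge is near x=315.

Run:
```python
from h import *
import pickle
o=pickle.load(open("w.pkl","rb"))
im=cv2.imread("pics/wa.png");c=o["wa"]
hsv=cv2.cvtColor(im,cv2.COLOR_BGR2HSV); m=cv2.inRange(hsv,(12,70,120),(30,255,255)); k=np.zeros_like(m);k[75:190,235:292]=255
m=cv2.morphologyEx(m&k,cv2.MORPH_OPEN,np.ones((3,3)))
cc=max(cv2.findContours(m,0,2)[0],key=cv2.contourArea); p=cv2.boxPoints(cv2.minAreaRect(cc)); 
ap=cv2.approxPolyDP(cc,4,True).reshape(-1,2);print(p.round(1).tolist(),ap.tolist())
p=p[np.argsort(p[:,1])]; X=np.r_[onz(p[:2],.002,c),onz(p[2:],.024,c)]; print(X.round(4))
n,t=X[:2].mean(0),X[2:].mean(0); v=n-t; print("nose",n,"tail",t,"len",np.linalg.norm(v[:2]),"ang",np.degrees(np.arctan2(v[1],v[0])), "w",np.linalg.norm(X[0]-X[1]),np.linalg.norm(X[2]-X[3]))
im=cv2.imread("pics/wb.png");c=o["wb"]; v=im.max(2)
cols=np.r_[100:160,258:305]; P=[]
for x in cols:
    col=np.where(v[60:110,x]>75)[0]   # first bright below keys
    # last dark row contiguous from bottom
    d=np.where(v[70:105,x]<50)[0]; P.append((x,70+d.max()+1))
P=np.array(P,float);print(P[::15].tolist())
vx,vy,x0,y0=cv2.fitLine(P.astype(np.float32),cv2.DIST_HUBER,0,.01,.01).ravel()
f=lambda x:(x,y0+(x-x0)*vy/vx)
R=[]
for y in range(10,75,8):
    d=np.where(v[y,295:330]<50)[0]; R.append((295+d.max()+1,y))
print("right",R)
for z in (.005,.043):
    E=onz([f(100),f(305),f(316),f(84)],z,c); e=E[0]-E[1]; print(z,E.round(4).tolist(),"hob x ang",np.degrees(np.arctan2(-e[0],e[1])))
```

```text
[[235.0, 76.0], [281.0, 76.0], [281.0, 189.0], [235.0, 189.0]] [[235, 76], [235, 120], [239, 116], [249, 121], [243, 170], [246, 177], [259, 179], [257, 189], [263, 179], [272, 178], [278, 158], [281, 87], [266, 85], [255, 76], [259, 84], [244, 96], [239, 93], [247, 90], [253, 77]]
[[ 0.6213 -0.1434  0.002 ]
 [ 0.6607 -0.1938  0.002 ]
 [ 0.5373 -0.2929  0.024 ]
 [ 0.4952 -0.2389  0.024 ]]
nose [ 0.64104201 -0.1686311   0.002     ] tail [ 0.51624765 -0.26589511  0.024     ] len 0.15822110287036192 ang 37.93264642413753 w 0.06398087177589595 0.06839075617888053Traceback (most recent call last):
  File "<stdin>", line 16, in <module>
    return umr_maximum(a, axis, None, out, keepdims, initial, where)
ValueError: zero-size array to reduction operation maximum which has no identity
```

Run:
```python
from h import *
import pickle
o=pickle.load(open("w.pkl","rb"))
im=cv2.imread("pics/wa.png");c=o["wa"]
hsv=cv2.cvtColor(im,cv2.COLOR_BGR2HSV); print(hsv[130,240:290:3,1].tolist())
m=cv2.inRange(hsv,(12,85,150),(30,255,255)); k=np.zeros_like(m);k[75:190,235:292]=255
m=cv2.morphologyEx(m&k,cv2.MORPH_OPEN,np.ones((11,11)))
cc=max(cv2.findContours(m,0,2)[0],key=cv2.contourArea); p=cv2.boxPoints(cv2.minAreaRect(cc)); print(p.round(1).tolist())
for p in (p,np.array([(254,85),(280,87),(246,178),(273,179)])):
    p=p[np.argsort(p[:,1])]; X=np.r_[onz(p[:2],.002,c),onz(p[2:],.024,c)]
    n,t=X[:2].mean(0),X[2:].mean(0); v=n-t; print("nose",n,"tail",t,"len",np.linalg.norm(v[:2]),"ang",np.degrees(np.arctan2(v[1],v[0])), "w",np.linalg.norm(X[0]-X[1]),np.linalg.norm(X[2]-X[3]))
im=cv2.imread("pics/wb.png");c=o["wb"]; v=im.max(2).astype(int)
for x in (110,150,200,270,300): print(x,v[60:110:2,x].tolist())
for y in (20,50,70): print(y,v[y,300:335:2].tolist())
```

```text
[51, 51, 66, 117, 106, 103, 108, 108, 108, 108, 118, 115, 107, 51, 51, 50, 50]
[[244.3000030517578, 176.89999389648438], [251.60000610351562, 84.0], [280.6000061035156, 86.30000305175781], [273.29998779296875, 179.10000610351562]]
nose [ 0.63860809 -0.18500821  0.002     ] tail [ 0.53046174 -0.25642827  0.024     ] len 0.12960115143404993 ang 33.44084844586801 w 0.04084672176137186 0.042748991548960565
nose [ 0.63849921 -0.18665863  0.002     ] tail [ 0.53042923 -0.25765681  0.024     ] len 0.12930531484296562 ang 33.30350872046842 w 0.03665348500640262 0.039724757801104287
110 [41, 40, 43, 43, 44, 45, 44, 46, 47, 52, 54, 54, 56, 86, 213, 214, 215, 235, 237, 236, 235, 236, 236, 236, 161]
150 [41, 43, 63, 41, 44, 48, 45, 77, 43, 45, 45, 45, 48, 108, 120, 118, 144, 151, 152, 153, 153, 154, 155, 155, 156]
200 [59, 60, 59, 58, 58, 49, 47, 47, 47, 47, 50, 52, 79, 119, 118, 124, 155, 143, 130, 132, 93, 82, 79, 101, 100]
270 [69, 133, 82, 84, 82, 133, 95, 77, 78, 81, 70, 136, 227, 225, 234, 244, 244, 244, 244, 245, 245, 245, 244, 245, 245]
300 [80, 81, 80, 83, 84, 84, 86, 86, 89, 82, 81, 195, 225, 226, 244, 244, 244, 245, 244, 245, 233, 161, 220, 241, 227]
20 [64, 64, 65, 68, 67, 68, 70, 74, 58, 239, 239, 237, 235, 231, 98, 173, 186, 176]
50 [75, 76, 75, 77, 78, 79, 80, 67, 234, 241, 241, 242, 242, 242, 182, 137, 235, 242]
70 [84, 86, 88, 87, 87, 88, 94, 75, 241, 241, 239, 243, 243, 243, 236, 111, 222, 244]
```

Run:
```python
from h import *
import pickle
o=pickle.load(open("w.pkl","rb"))
im=cv2.imread("pics/wb.png");c=o["wb"]; v=im.max(2).astype(int)
P=[(x,72+np.where(v[72:100,x]<103)[0].max()+1) for x in np.r_[100:165,280:312]] 
P=[(x,y) for x,y in P if y<92]; P=np.array(P,np.float32);print(P[::9].tolist())
vx,vy,x0,y0=cv2.fitLine(P,cv2.DIST_HUBER,0,.01,.01).ravel(); f=lambda x:(x,y0+(x-x0)*vy/vx-.5)
for z in (.005,.043):
    E=onz([f(84),f(316)],z,c); e=E[0]-E[1]; print(z,E.round(4).tolist(),np.linalg.norm(e),"hob x ang",np.degrees(np.arctan2(-e[0],e[1])))
    r=onz([(317,20),(315,70)],z,c);e=r[0]-r[1];print("right edge ang",np.degrees(np.arctan2(e[1],e[0])))
    i=np.array([-vy,vx]);e=(E[0]-E[1])/np.linalg.norm(E[0]-E[1]); print("gap from right corner",(E[1]+.075*e).round(4), "signed dist of camera to edge",np.dot((-c[2].T@c[3]-E[1])[:2],[e[1],-e[0]]))
# top-camera check of front edge
c=cal("top"); print(onz([(259,172),(188,232)],.043,c).round(4))
```

```text
[[100.0, 87.0], [109.0, 87.0], [118.0, 86.0], [127.0, 87.0], [136.0, 87.0], [145.0, 86.0], [154.0, 86.0], [163.0, 86.0], [287.0, 82.0], [296.0, 82.0], [305.0, 81.0]]
0.005 [[0.3602, 0.3366, 0.005], [0.5665, 0.0892, 0.005]] 0.32208876499582006 hob x ang 39.807468642035616
right edge ang 39.00105912977854
gap from right corner [0.5184 0.1468 0.005 ] signed dist of camera to edge -0.012445214047511387
0.043 [[0.3729, 0.3197, 0.043], [0.5612, 0.0938, 0.043]] 0.294027079545656 hob x ang 39.807468642035616
right edge ang 39.00105912977851
gap from right corner [0.5132 0.1514 0.043 ] signed dist of camera to edge -0.011360936295799838
[[0.5536 0.0969 0.043 ]
 [0.3823 0.3111 0.043 ]]
```

```bash
cat >> h.py <<'E'
TAIL=np.array([.5305,-.257]); A=np.radians(33.4); B=np.radians(39.5)
uA=np.array([np.cos(A),np.sin(A)]); u=np.array([np.cos(B),np.sin(B)])
GAP=np.array([.5135,.151])+.003*np.array([-u[1],u[0]])
GRIP=.013; ZT=.004
def tcp(nose): # nose distance past the edge -> TCP xy
    return GAP+u*(nose-.130+GRIP)
E
python3 - <<'E'
from h import *
import pickle
qa,qb=q(A+np.pi),q(B+np.pi); g=TAIL+GRIP*uA
pts=[((*g,.12),qa),((*g,ZT),qa),((*tcp(-.012),.10),qb),((*tcp(-.012),ZT),qb),((*tcp(.09),ZT),qb)]
for p,o in pts: print(np.round(p,3),np.round(bot.ik(p,o),2))
w=pickle.load(open("w.pkl","rb"))["wb"]; n=np.array([-u[1],u[0]]); t=GAP-u*.142
print("tail corners px",proj([[*(t+.02*n),0],[*(t-.02*n),0]],w).round())
f0=np.array(bot.current_ft_force())
bot.move_gripper(.075)
bot.movep((*g,.12),qa); bot.move_linear((*g,ZT),max_speed=.1); print(bot.current_eef_pos(),np.array(bot.current_ft_force())-f0)
bot.move_gripper(.03,40); print("width",bot.current_gripper_width(),bot.current_finger_force())
bot.move_linear((*g,.08),max_speed=.1)
print("width",bot.current_gripper_width(),np.array(bot.current_ft_force())-f0,bot.current_clock())
cv2.imwrite("pics/g.png",cv2.resize(bot.get_image("scene")[150:350,170:380,::-1],None,fx=2.5,fy=2.5))
E
```

```text
[ 0.541 -0.25   0.12 ] [-0.55  0.46  1.63 -0.    1.05 -2.7 ]
[ 0.541 -0.25   0.004] [-0.55  0.62  1.71 -0.    0.81 -2.7 ]
[0.412 0.071 0.1  ] [ 0.01  0.27  2.03 -0.    0.84 -2.25]
[0.412 0.071 0.004] [ 0.01  0.47  2.11 -0.    0.56 -2.25]
[0.491 0.136 0.004] [ 0.13  0.54  1.91 -0.    0.69 -2.13]
tail corners px [[245. 181.]
 [271. 180.]]
[ 0.54185888 -0.25014814  0.00461542] [0.28989666 0.10306252 0.28601627]
width 0.039657996039921574 40.0002536480315
width 0.039770764132138786 [ 0.38797554  0.46876003 -0.49919547] 10.4417
```

View pics/g.png

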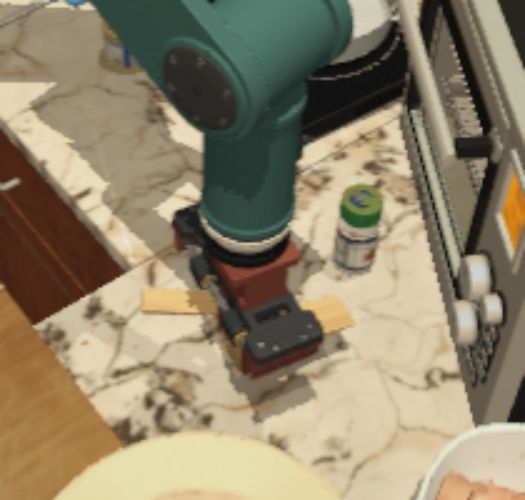

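The wedge is held: the opening is 39.8 mm and its weight shows on the wrist. Next I'll carry it over, set it down and push gently.

```bash
cat >> h.py <<'E'
def F(): return np.mean([bot.current_ft_force() for _ in range(3)],0)
def pushto(n0,n1,step,stop,base):
    n=n0
    while n<n1-1e-6:
        n+=step; bot.move_linear((*tcp(n),ZT+.0003),max_speed=.02); bot.sleep(.1); f=F()-base
        e=np.array(bot.current_eef_pos()); print(f"{n*1e3:.1f} act {1e3*((e[:2]-tcp(0))@u):.1f} push {-f[:2]@u:.2f} side {f[1]*u[0]-f[0]*u[1]:.2f} z {f[2]:.2f}")
        if -f[:2]@u>stop: break
    return n
E
python3 - <<'E'
from h import *
qb=q(B+np.pi)
bot.movep((*tcp(-.012),.08),qb); bot.sleep(.3); base=F(); np.save("base.npy",base)
bot.move_linear((*tcp(-.012),ZT+.0003),max_speed=.08); bot.sleep(.2)
print("base",base,"down",F()-base,bot.current_eef_pos(),bot.current_gripper_width())
n=pushto(-.012,.030,.006,8,base); print(n,bot.current_clock())
c=bot.get_image("scene"); cv2.imwrite("pics/p1.png",cv2.resize(c[110:270,170:370,::-1],None,fx=3,fy=3));
E
```

```text
base [ 0.05360018  1.03663277 -0.30356282] down [-0.315432   -0.9313389  -0.14496888] [0.41224767 0.07128103 0.00437559] 0.03964696564719692
-6.0 act -6.0 push 1.14 side -1.40 z 0.26
0.0 act -0.1 push 1.73 side -0.19 z -0.01
6.0 act 5.9 push 0.63 side -0.75 z -0.99
12.0 act 11.9 push -0.27 side 0.14 z -0.35
18.0 act 17.9 push 0.40 side -0.84 z -0.70
24.0 act 24.0 push 0.76 side -0.21 z -0.52
30.0 act 30.4 push 0.02 side -0.57 z -1.59
0.03 17.2417
```

View pics/p1.png

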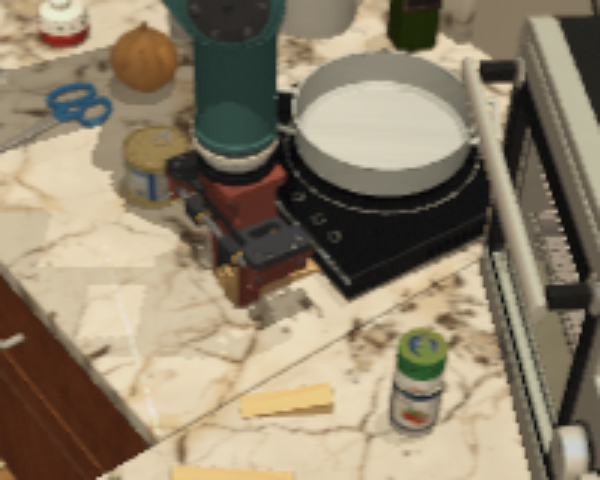

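The wedge is under the edge, right of the middle, and the push is low (noise about 1 N). I'll continue until the force rises.

Run:
```python
from h import *
base=np.load("base.npy")
n=pushto(.030,.090,.002,8.5,base); print(n,bot.current_clock())
```

```text
32.0 act 32.0 push 0.79 side 0.17 z -1.31
34.0 act 34.1 push 1.64 side 0.16 z -1.25
36.0 act 36.2 push 1.30 side -0.57 z -1.57
38.0 act 38.2 push 0.05 side -0.31 z -1.40
40.0 act 40.2 push -0.11 side -0.01 z -0.58
42.0 act 42.2 push 1.15 side -0.26 z -1.62
44.0 act 44.2 push 1.09 side -0.11 z -2.17
46.0 act 46.1 push 0.45 side 0.45 z -1.29
48.0 act 48.2 push 0.07 side -0.32 z -2.13
50.0 act 50.2 push -0.40 side -0.03 z -1.42
52.0 act 52.2 push 0.83 side -0.93 z -1.22
54.0 act 54.2 push 0.78 side 0.58 z -1.56
56.0 act 56.2 push -0.23 side 1.01 z -1.23
58.0 act 58.2 push 0.49 side -0.46 z -2.13
60.0 act 60.2 push 1.00 side -0.70 z -1.63
62.0 act 62.2 push 1.26 side 0.24 z -1.30
64.0 act 64.2 push 0.13 side -0.53 z -1.27
66.0 act 66.1 push 0.21 side -1.03 z -1.40
68.0 act 68.2 push 1.05 side -0.23 z -2.14
70.0 act 70.2 push 0.36 side 0.26 z -2.25
72.0 act 72.2 push 0.30 side -0.44 z -1.69
74.0 act 74.1 push 0.92 side -0.54 z -2.00
76.0 act 76.1 push 0.35 side -0.81 z -2.72
78.0 act 78.0 push 0.88 side -0.52 z -2.41
80.0 act 79.7 push 2.45 side -0.46 z -2.83
82.0 act 80.7 push 6.12 side -0.94 z -1.58
84.0 act 81.3 push 10.26 side -1.33 z 2.71
0.08400000000000005 26.7417
```

Run:
```python
from h import *
base=np.load("base.npy")
n=pushto(.084,.090,.001,15,base); print(n,bot.current_clock(),bot.current_gripper_width())
```

```text
85.0 act 81.6 push 12.09 side -2.93 z 3.60
86.0 act 82.2 push 13.25 side -2.84 z 5.23
87.0 act 82.8 push 14.57 side -3.30 z 7.48
88.0 act 83.5 push 14.97 side -3.31 z 7.39
89.0 act 84.3 push 15.20 side -2.49 z 7.58
0.08900000000000001 28.4917 0.03968484435479143
```

The push has levelled off at about 15 N, so the far foot is down. I'll relax the push, let go, retreat straight up and back, and check.

Run:
```python
from h import *
base=np.load("base.npy"); n=.089
while n>.082:
    n-=.001; bot.move_linear((*tcp(n),ZT+.0003),max_speed=.02); bot.sleep(.1); f=F()-base
    e=np.array(bot.current_eef_pos()); p=-f[:2]@u; print(f"{n*1e3:.0f} act {1e3*((e[:2]-tcp(0))@u):.1f} push {p:.2f} z {f[2]:.2f}")
    if p<2: break
bot.move_gripper(.07); bot.sleep(.2); print(F()-base)
bot.move_linear((*tcp(n-.05),ZT+.002),max_speed=.08)
p=tcp(n-.05); bot.move_linear((*p,.28),max_speed=.15); bot.movep((.44,.03,.28),q(B)); bot.sleep(.3)
import pickle; pickle.dump(cal("wrist"),open("f.pkl","wb"))
a=bot.get_image("wrist"); cv2.imwrite("pics/f.png",a[:,:,::-1]); cv2.imwrite("pics/ftop.png",bot.get_image("top")[:,:,::-1]); cv2.imwrite("pics/fscene.png",bot.get_image("scene")[:,:,::-1])
print(bot.current_clock())
```

```text
88 act 84.3 push 12.60 z 4.77
87 act 84.3 push 7.95 z 2.99
86 act 84.2 push 5.61 z 0.66
85 act 84.2 push 2.95 z -1.05
84 act 84.0 push 0.42 z -3.84
[-0.68096594 -1.41905214 -0.09536141]
36.825
```

View pics/f.png

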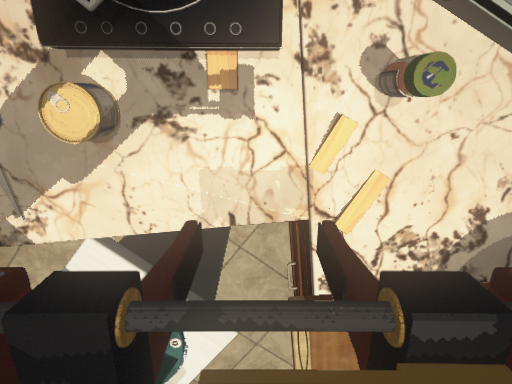

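The final view shows the wedge under the front edge: its tail is at (222,90) and the hob's edge at row 50, with the pan, tin, jar and shim undisturbed. I'll check how far it protrudes (46 mm expected) and hand in if it agrees.

Run:
```python
from h import *
import pickle
c=pickle.load(open("f.pkl","rb")); t=onz([(222,90)],.024,c)[0]; pr=(GAP-t[:2])@u*1e3
print(t,"protrudes",pr, "edge by image",[((onz([(222,50)],z,c)[0]-t)[:2]@u)*1e3 for z in (.016,.054)])
if 38<pr<54: print(bot.job_done())
```

```text
[0.47446976 0.12443801 0.024     ] protrudes 47.01219553709321 edge by image [np.float64(49.67790826154896), np.float64(45.022150170239755)]
the job is handed in; nothing more can be done
None
```

I pushed the thick wedge about 84 mm under the hob's front edge, beside the lost foot, until the push levelled off at about 15 N. That force shows the far left foot is down; I did not measure the level directly. I then let go and handed the job in with the arm clear, and the last picture showed nothing else disturbed.

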